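Isolate the flat lap and loosen its disc nut

TASK

The lap disc is due for a change. First make the machine safe: throw the red-handled isolator lever right over from ON (red patch) to OFF (green patch), leaving the blue-handled one for the fan on. Then take the wooden ring clamp off the copper disc and lay it flat in the wooden tray beside the file (lay it, do not drop it), and last slacken the brass wing nut by about a quarter turn or more - nobody remembers which hand its thread is, so find out - without disturbing the other things on the bench.

Things in the scene. Friction and masses are not known exactly. Their poses are not given: they have to be found in the camera images.
- lap_isolator: Grey steel box 110 (its x) x 76 (its y) x 50 mm high with a RED-gripped lever on top: isolator of the lap, fixed to the bench. Origin: centre of its underside. Its +x end carries a red patch on top (ON), its -x end a green patch (OFF). Yaw within 0.3 rad of the world.
- lap_switch (a joint): Hinge of the red-gripped lever, rad: 0 = ON, leaning 0.6 rad from upright towards the box's +x end; 1.2 = OFF, leaning 0.6 rad towards its -x end. Over-centre, with a weighted bar: it falls to the nearer end stop and stays there; about 2 N at the grip starts it. The hinge axis lies along the box's y, 55 mm above the bench over the box's centre.
- lap_switch_grip (a point): Centre of the red cross-bar of that lever: round bar, 18 mm diameter, 74 mm long along the box's y, 78 mm from the hinge axis, held by two thin 5 mm side arms 57 mm apart (inside), open between them. Turns with the lever.
- fan_isolator: The same grey box with a BLUE-gripped lever: isolator of the extractor fan, fixed. Origin: centre of its underside; same axes and patches. Stays ON. The two boxes may stand in either order.
- fan_switch (a joint): Hinge of the blue-gripped lever, rad: 0 = ON, 1.2 = OFF, as the other.
- fan_switch_grip (a point): Centre of the blue cross-bar (same sizes).
- lap: Flat lap fixed to the bench: green round body and pan, 240 mm across and 62 mm high, with a copper disc 200 mm across whose top is 80 mm above the bench. Origin: centre of its underside, on the vertical spindle axis.
- nut_grip (a point): Middle of the grip bar of the brass wing nut on the spindle axis, 115 mm above the bench. The bar is 66 mm long (along the point's x), 14 mm thick (along its y) and 32 mm high, the same distance above and below this point; one end has a white dot on top. The bar turns with the nut. The hub below is 30 mm across.
- nut (a joint): Rotation of the wing nut, rad: 0 = fully tight (hard stop), grows as it loosens, up to 6. Whether that is clockwise or anticlockwise is not marked. Takes about 0.2 N m to turn; stays where left. It starts fully tight.
- ring_clamp_center (a point): Centre of the loose wooden ring clamp lying flat on the copper disc: bar 140 mm (its x) x 28 mm (its y) x 24 mm high, 75 g, brass band round its middle, black ends. Its long side runs past one end of the nut's bar, which leaves little room for a finger there, its centre 55 to 66 mm from the spindle axis.
- tray: Fixed open wooden tray 240 (its x) x 150 (its y) x 35 mm high, walls and floor 5 mm thick. Origin: centre of its underside.
- tray_file_center (a point): Centre of a file with a wooden handle lying in the tray along the tray's +y side: 180 mm long (its x), handle 20 mm thick, 10 mm half height; leave it where it is (a nudge is harmless).
- hammer_grip (a point): Bystander: hammer 240 mm long lying on the bench near the robot; this point is on its handle.
- bottle: Bystander: green bottle, 56 mm across, 150 mm high. Origin: centre of its underside.
- mug: Bystander: white mug, 80 mm across, 95 mm high, handle on one side. Origin: centre of its underside.
- cup: Bystander: terracotta cup, 76 mm across, 80 mm high. Origin: centre of its underside.
- block: Bystander: steel bench block 70 x 70 x 22 mm. Origin: centre of its underside.
- mallet: Bystander: wooden mallet lying down, 195 mm long, head 48 mm thick. Origin: on the bench near its middle.
Things that resemble listed ones, but are neither listed nor needed, are in the scene too. Leave any pink look-alike of the part that bears ring_clamp_center alone.

How it is judged:
By the outcome, as a careful person would: the job done as asked, in the order asked, and still so for the second after the job is handed in, with the robot touching nothing.
It also fails if it takes over 72 s, if anything falls off the work surface, if the arm or the gripper's body presses on something with over 40 N, if the wrist force passes 120 N, or if a joint passes its speed limit or range.

ROBOT

A 6-joint arm with a two-finger parallel gripper is mounted at the origin on the work surface. World frame = base frame: x ahead of the robot, y to its left, z up, the work surface at z = 0. Lengths are in m, angles in rad, forces in N, time in s.
With the tool pointing down it reaches from about 0.325 to 0.875 m from the base axis. Payload 4.4 kg.
Tool frame: the origin (TCP) lies between the finger pads; the fingertips stand r.finger_overhang ahead of it and the grasp point (between the pads) is the TCP (r.finger_overhang is the distance from the TCP to the fingertips, in m); z points along the fingers, y is the line along which they close (so a half turn about z gives the same grasp; the last joint's range is limited). The gripper opens to 85 mm and grips with 20 to 120 N. Pads are 22 mm wide; open, the fingers measure 114 mm over their backs; the gripper's body (76 mm by 85 mm) begins 54 mm behind the grasp point. The pads swing forward as they close: fully open they stand 13 mm farther back than shut.
Start: joints at [-1.407, 0.207, 1.542, -0, 1.393, -0.15], TCP at [0.178, -0.547, 0.25] pointing down, gripper open.
Joint ranges: [-2.73, 2.73], [-0.86, 2.22], [0.23, 2.46], [-1.11, 4.25], [0.08, 2.63], [-2.82, 2.82]. Speed limits (rad/s): [2.79, 2.79, 3.14, 3.14, 3.14, 3.14].

INTERFACE

Orientations are given as a unit quaternion [x, y, z, w].
In Python, from cell import r gives the robot as it stands. The module is installed in compiled form; this text tells all that it offers.
- The arm moves only by the tool step_arm, never from a script. Its argument "targets" is a list of rows, each an object of numbers: "fingers": the opening, from 0 (shut) to 1 (fully open); "tx", "ty", "tz": the shift along the tool's x, y, z each as a share of 0.8 m, from -1 to 1; "twist": the turn about the tool's z as a share of pi/2 rad, from -1 to 1. In form: [{"fingers": .., "tx": .., "ty": .., "tz": .., "twist": ..}, ...]. A call has 1 to 12 rows; each row shifts and turns the commanded pose from where the row before left it, along the tool's axes as they then stand; what a row does not reach is not made up. A row lasts 1/12 s, in which the tool goes at most 41.7 mm and 7.16 degrees, less where a joint would pass 70% of its speed; a pose out of reach is approached as far as the arm can. A call with a number of a shift or a turn outside -1 to 1 is refused whole. A call with a gripper value outside its range is refused whole. The fingers move at their own pace and stop on an object; "grip_force" is the grip in N (left out, the last holds). Time passes only in rows, so rows that do not move let the fingers close. It gives the time, the measured TCP pose, the force, the opening and the grip force at its end, in the units of the state.
- r.get_obs(): the state, without advancing time (a new reading comes with each control period).
- r.read_camera(name): name is "side" or "top"; returns (picture, depth): 420x560x3 uint8, blue, green, red; 420x560 float32, m along the optical axis (not along the pixel's ray), 0 where there is no reading.
- r.camera_params(name): a dict with "camera_matrix" (3x3 intrinsics, pixels), "world_to_cam" (4x4, takes a point from world to camera coordinates). Camera axes: x right, y down, z forward; pixel columns grow to the right and rows downward; lengths in m; the calibration is good to about 2 mm. A picture is of the moment at which its call begins. camera_params takes no time and is no camera call.
- r.hand_in(): hands the job in; it is judged then, once.
Trained networks look in the newest picture that a camera, given by its name, has taken for a name from the list of things; names that differ only in an ending like _2 or _b are one class to them, and where a whole thing is asked for, a point or a joint stands for the part that bears it (a point fixed in the world has none). Each returns a list of dicts, best first, with "p" (0 to 1); they miss things now and then, are a little off and sometimes report something else, mostly with a low value. They report only what shows in the picture. A call takes as long as a camera call. They do not tell look-alikes from the thing itself.
- r.find_in(thing, camera): "box" ([left, top, right, bottom] in pixels, round what is visible of it).
The state is a dict: "time": time; "q": joint angles; "dq": joint speeds; "tau": joint torques, N m; "eef_pos": TCP position; "tcp_rot": TCP orientation; "force": force on the tool from outside, world axes, zero at the start; "moment": the same for the moment, N m; "grip_width": finger opening in m; "gripper_force": force on a finger pad.
Only numpy, scipy, OpenCV 4.12 (cv2) and the standard library are available. Lean on these libraries where they do the work, as an engineer would, in place of code of your own. Each camera call takes 0.05 s, during which the arm holds its last target. There are 200 camera calls.

## Working session

There is one attempt and no reset: what is moved stays moved. The work goes in short steps, Python scripts to look and compute and a tool call to move; the robot and the scene stay as the last step left them, time stands still between calls to the robot, and variables do not carry over. Pictures are saved under pics/ and viewed, at most 10 in all, crops included, and the job is handed in when it is done.

Besides the shell and the picture viewer there is one more tool, called after "Emit:" as name(argument=value, ...) on one line, values as JSON. step_arm: Moves the arm, as the interface text tells. Shift numbers are shares of 0.8 m and turn numbers shares of pi/2 rad, none past 1 either way. Its arguments: {"type":"object","properties":{"targets":{"type":"array"},"grip_force":{"type":"number"}},"required":["targets"]}

```bash
mkdir -p pics
cat > h.py <<'E'
from cell import r
import numpy as np, cv2
def cap(n):
    im,d=r.read_camera(n); return im,d,r.camera_params(n)
def world(P,d,u,v,z=None):
    K=np.array(P["camera_matrix"]);T=np.linalg.inv(np.array(P["world_to_cam"]))
    ray=np.linalg.inv(K)@np.array([u,v,1.0])
    if z is None:
        p=ray*d[int(round(v)),int(round(u))]; return T[:3,:3]@p+T[:3,3]
    R=T[:3,:3]@ray; return T[:3,3]+R*(z-T[2,3])/R[2]
def cloud(P,d):
    K=np.array(P["camera_matrix"]);T=np.linalg.inv(np.array(P["world_to_cam"]))
    v,u=np.indices(d.shape);p=np.stack([(u-K[0,2])/K[0,0]*d,(v-K[1,2])/K[1,1]*d,d],-1)
    return p@T[:3,:3].T+T[:3,3]
E
python3 - <<'E'
from h import *
o=r.get_obs();print(o["time"],o["eef_pos"],o["tcp_rot"],r.finger_overhang)
for n in("top","side"):
    im,d,P=cap(n);cv2.imwrite(f"pics/{n}0.png",im);print(n,np.round(np.linalg.inv(P["world_to_cam"]),3).tolist(),np.round(P["camera_matrix"],1).tolist())
    for t in ["lap_isolator","lap_switch_grip","fan_isolator","fan_switch_grip","lap","nut_grip","ring_clamp_center","tray","tray_file_center","hammer_grip","bottle","mug","cup","block","mallet"]:
        print(t,[(np.round(x["box"]).tolist(),round(x["p"],2)) for x in r.find_in(t,n)[:3]])
E
```

```text
0.0 [ 0.17787845 -0.54603737  0.24912273] [ 9.87641795e-01  1.56723900e-01 -1.24734694e-05 -1.14214311e-03] 0.019
top [[-0.015, -0.993, 0.114, 0.407], [-1.0, 0.013, -0.017, 0.019], [0.016, -0.114, -0.993, 1.486], [0.0, 0.0, 0.0, 1.0]] [[498.4, 0.0, 275.3], [0.0, 498.4, 203.9], [0.0, 0.0, 1.0]]
lap_isolator [([341.0, 199.0, 374.0, 241.0], 0.69)]
lap_switch_grip [([349.0, 198.0, 372.0, 220.0], 0.59)]
fan_isolator [([382.0, 191.0, 426.0, 242.0], 0.81), ([221.0, 122.0, 242.0, 153.0], 0.36)]
fan_switch_grip [([393.0, 194.0, 427.0, 221.0], 0.74), ([255.0, 203.0, 277.0, 212.0], 0.74)]
lap [([223.0, 165.0, 308.0, 249.0], 0.76), ([132.0, 196.0, 152.0, 251.0], 0.63), ([259.0, 122.0, 327.0, 150.0], 0.57)]
nut_grip [([224.0, 164.0, 308.0, 247.0], 0.69), ([255.0, 201.0, 278.0, 211.0], 0.53), ([330.0, 272.0, 412.0, 304.0], 0.46)]
ring_clamp_center [([216.0, 272.0, 225.0, 322.0], 0.72)]
tray [([122.0, 183.0, 198.0, 275.0], 0.84)]
tray_file_center [([131.0, 193.0, 151.0, 252.0], 0.87)]
hammer_grip [([329.0, 271.0, 413.0, 306.0], 0.96), ([385.0, 196.0, 427.0, 242.0], 0.65), ([339.0, 148.0, 371.0, 178
[... 796 characters left out ...]
.73), ([264.0, 198.0, 286.0, 224.0], 0.6), ([317.0, 141.0, 363.0, 193.0], 0.53)]
ring_clamp_center [([285.0, 198.0, 313.0, 224.0], 0.62), ([316.0, 287.0, 379.0, 315.0], 0.57)]
tray [([165.0, 274.0, 293.0, 374.0], 0.98), ([322.0, 145.0, 348.0, 172.0], 0.74)]
tray_file_center [([182.0, 313.0, 243.0, 358.0], 0.72), ([127.0, 244.0, 178.0, 295.0], 0.5)]
hammer_grip [([364.0, 186.0, 399.0, 237.0], 0.95)]
bottle [([258.0, 157.0, 276.0, 205.0], 0.87)]
mug [([128.0, 244.0, 180.0, 294.0], 0.77), ([258.0, 160.0, 277.0, 203.0], 0.55)]
cup [([175.0, 217.0, 201.0, 252.0], 0.68)]
block [([274.0, 179.0, 288.0, 192.0], 0.45)]
mallet [([194.0, 194.0, 242.0, 232.0], 0.63), ([362.0, 189.0, 398.0, 237.0], 0.19)]
```

Run:
```python
import cv2
a=cv2.imread("pics/top0.png");cv2.imwrite("pics/top0c.png",cv2.resize(a[110:320,115:435],(800,525),interpolation=cv2.INTER_CUBIC))
a=cv2.imread("pics/side0.png");cv2.imwrite("pics/side0c.png",cv2.resize(a[130:385,120:420],(700,595),interpolation=cv2.INTER_CUBIC))
```

```text
(no output)
```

View pics/top0c.png

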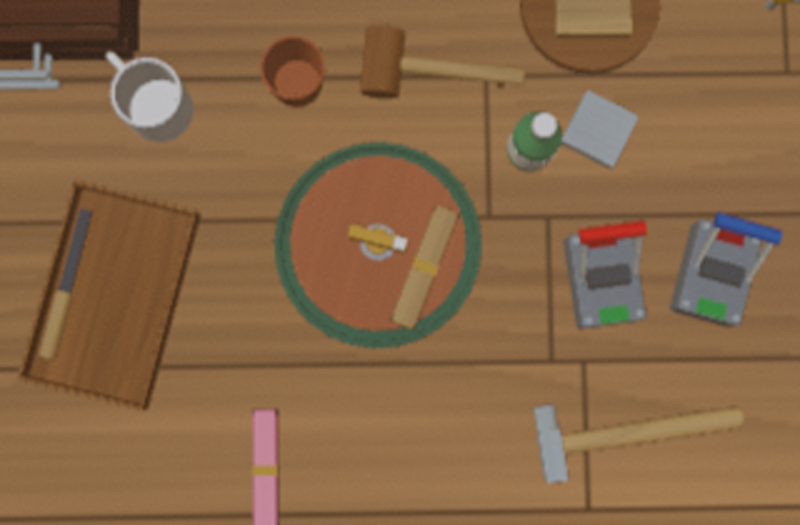

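View pics/side0c.png

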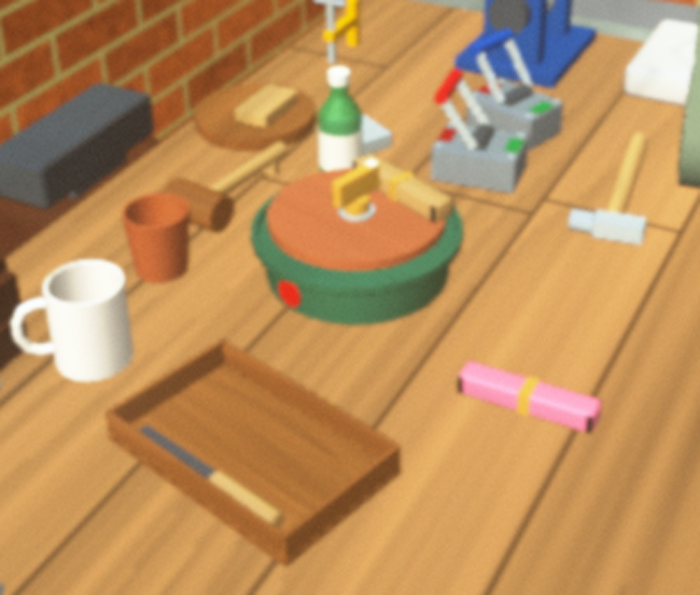

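The top view shows: red lever grip at about (360,203), blue grip at (414,201), bottle (330,165) and block (355,161) ahead of the red box, and the hammer at (368,287).
Candidates for the clamp are the wooden bar on the copper disc at (285,217) and the pink bar on the bench at (221,298). I choose the wooden one. For the lever I choose the red grip at (360,203), not the blue one at (414,201). The white dot on the nut is at (275,207), at the clamp-side end.

Run:
```python
from h import *
im,d,P=cap("top");C=cloud(P,d);hsv=cv2.cvtColor(im,cv2.COLOR_BGR2HSV)
def rect(name,m,zlo,zhi,win):
    u0,v0,u1,v1=win;M=np.zeros(d.shape,bool);M[v0:v1,u0:u1]=True
    M&=(C[...,2]>zlo)&(C[...,2]<zhi)&(d>0)&m
    p=C[M];
    if len(p)<5: print(name,len(p));return
    (c,s,a)=cv2.minAreaRect((p[:,:2]*1000).astype(np.float32))
    q=p[:,:2]-p[:,:2].mean(0);w,V=np.linalg.eigh(q.T@q)
    print(name,len(p),"c",np.round(c,1),"s",np.round(s,1),"ang",round(a,1),"PCAang",round(np.degrees(np.arctan2(V[1,1],V[0,1])),1),"mean",np.round(p.mean(0),4),"z",np.round(np.percentile(p[:,2],[5,50,95]),3))
A=np.ones(d.shape,bool);H,S,V=hsv[...,0],hsv[...,1],hsv[...,2]
rect("redgrip",((H<8)|(H>172))&(S>150),.1,.15,(335,190,385,245))
rect("bluegrip",(H>100)&(H<130)&(S>130),.1,.15,(380,185,432,245))
rect("redbox",A,.03,.06,(335,190,385,245))
rect("bluebox",A,.03,.06,(380,185,432,245))
rect("clamp",A,.092,.113,(270,185,310,250))
rect("nut",A,.122,.14,(245,195,285,220))
rect("disc",A,.07,.088,(215,155,315,255))
rect("tray",A,.025,.05,(115,175,205,285))
rect("file",A,.008,.024,(130,193,156,255))
for n,w in dict(bottle=(315,150,345,185),mug=(150,125,197,170),cup=(215,118,247,156),hammer=(325,268,415,308),mallet=(255,115,330,155)).items(): rect(n,A,.012,.2,w)
rect("bottlehi",A,.09,.2,(315,150,345,185));rect("block",A,.014,.03,(335,144,375,180))
```

```text
redgrip 158 c [ 564.9 -238.8] s [16.3 73.5] ang 6.6 PCAang 96.8 mean [ 0.5645 -0.2389  0.1254] z [0.121 0.126 0.13 ]
bluegrip 120 c [ 566.6 -387.1] s [70.4 12.4] ang 72.2 PCAang 72.5 mean [ 0.566  -0.3871  0.1266] z [0.121 0.127 0.131]
redbox 796 c [ 521.4 -244.3] s [109.5  77. ] ang 7.7 PCAang -167.0 mean [ 0.5134 -0.2429  0.0499] z [0.043 0.05  0.057]
bluebox 868 c [ 524.9 -375.4] s [ 76.8 109.5] ang 72.7 PCAang 164.0 mean [ 0.5209 -0.3725  0.0494] z [0.041 0.05  0.058]
clamp 509 c [539.1 -13.4] s [ 67.  139.4] ang 67.6 PCAang 157.5 mean [ 0.5312 -0.0307  0.1029] z [0.098 0.103 0.108]
nut 122 c [562.6  20.8] s [64.3 14.7] ang 73.4 PCAang 73.6 mean [0.5619 0.0208 0.13  ] z [0.125 0.13  0.135]
disc 3158 c [562.6  20.8] s [197.8 197.3] ang 25.7 PCAang 151.6 mean [0.5659 0.0292 0.0793] z [0.075 0.079 0.084]
tray 593 c [510.7 336.5] s [152.8 240.1] ang 74.9 PCAang 163.9 mean [0.5078 0.3417 0.0327] z [0.026 0.033 0.039]
file 477 c [523.2 385. ] s [ 73.1 179.6] ang 89.2 PCAang 170.1 mean [0.5232 0.3862 0.016 ] z [0.008 0.016 0.023]
bottle 433 c [ 683.  -178.4] s [53.9 87.2] ang 11.2 PCAang 109.4 mean [ 0.675  -0.1626  0.0919] z [0.019 0.098 0.151]
mug 708 c [758.2 296.3] s [137.9  79.3] ang 32.4 PCAang -140.1 mean [0.7515 0.2947 0.0615] z [0.017 0.064 0.097]
cup 363 c [766.5 117. ] s [74.5 72.4] ang 39.9 PCAang -161.6 mean [0.7744 0.1189 0.0556] z [0.017 0.059 0.081]
hammer 888 c [ 343.9 -282.8] s [ 88.  239.8] ang 7.4 PCAang 97.0 mean [ 0.3392 -0.2592  0.0231] z [0.016 0.023 0.029]
mallet 813 c [788.  -66.8] s [205.2 138.4] ang 83.1 PCAang 92.4 mean [ 0.7814 -0.0363  0.0356] z [0.021 0.035 0.048]
bottlehi 282 c [ 681.7 -162.8] s [52.1 53.4] ang 87.4 PCAang 59.0 mean [ 0.6762 -0.1598  0.116 ] z [0.092 0.108 0.152]
block 538 c [ 702.9 -247.3] s [69.7 71.2] ang 61.9 PCAang 131.8 mean [ 0.7018 -0.2471  0.0214] z [0.016 0.021 0.027]
```

Emit:
step_arm(targets=[{"fingers": 0,"tx": 0,"ty": 0,"tz": 0,"twist": 0.06},{"fingers": 0,"tx": 0,"ty": 0,"tz": 0,"twist": 0.06},{"fingers": 0,"tx": 0.042,"ty": -0.023,"tz": 0,"twist": 0},{"fingers": 0,"tx": 0.042,"ty": -0.023,"tz": 0,"twist": 0},{"fingers": 0,"tx": 0.042,"ty": -0.023,"tz": 0,"twist": 0},{"fingers": 0,"tx": 0.042,"ty": -0.023,"tz": 0,"twist": 0},{"fingers": 0,"tx": 0.042,"ty": -0.023,"tz": 0,"twist": 0},{"fingers": 0,"tx": 0.042,"ty": -0.023,"tz": 0,"twist": 0},{"fingers": 0,"tx": 0.042,"ty": -0.023,"tz": 0,"twist": 0},{"fingers": 0,"tx": 0.042,"ty": -0.023,"tz": 0,"twist": 0},{"fingers": 0,"tx": 0.042,"ty": -0.023,"tz": 0,"twist": 0},{"fingers": 0,"tx": 0.042,"ty": -0.023,"tz": 0,"twist": 0}])

```text
time: 2.65
eef_pos: [0.4895, -0.3205, 0.2505]
tcp_rot: [0.998, 0.063, 0.0, 0.0]
force: [0.1, -0.4, -0.2]
grip_width: -0.0001
gripper_force: 0.0
```

Emit:
step_arm(targets=[{"fingers": 0,"tx": 0.042,"ty": -0.023,"tz": 0,"twist": 0},{"fingers": 0,"tx": 0.042,"ty": -0.023,"tz": 0,"twist": 0},{"fingers": 0,"tx": 0.042,"ty": -0.023,"tz": 0,"twist": 0},{"fingers": 0,"tx": 0.042,"ty": -0.023,"tz": 0,"twist": 0},{"fingers": 0,"tx": 0,"ty": 0,"tz": 0,"twist": 0},{"fingers": 0,"tx": 0,"ty": 0,"tz": 0,"twist": 0}])

```text
time: 3.15
eef_pos: [0.6134, -0.2302, 0.2497]
tcp_rot: [0.998, 0.065, -0.0, -0.0]
force: [0.5, -0.3, -0.3]
grip_width: 0.0
gripper_force: 0.0
```

Emit:
step_arm(targets=[{"fingers": 0,"tx": 0,"ty": 0,"tz": 0.032,"twist": 0},{"fingers": 0,"tx": 0,"ty": 0,"tz": 0.032,"twist": 0},{"fingers": 0,"tx": 0,"ty": 0,"tz": 0.032,"twist": 0},{"fingers": 0,"tx": 0,"ty": 0,"tz": 0.032,"twist": 0},{"fingers": 0,"tx": 0,"ty": 0,"tz": 0.032,"twist": 0},{"fingers": 0,"tx": -0.01,"ty": 0,"tz": 0,"twist": 0},{"fingers": 0,"tx": -0.01,"ty": 0,"tz": 0,"twist": 0},{"fingers": 0,"tx": -0.01,"ty": 0,"tz": 0,"twist": 0},{"fingers": 0,"tx": -0.01,"ty": 0,"tz": 0,"twist": 0},{"fingers": 0,"tx": -0.01,"ty": 0,"tz": 0,"twist": 0},{"fingers": 0,"tx": -0.01,"ty": 0,"tz": 0,"twist": 0},{"fingers": 0,"tx": -0.01,"ty": 0,"tz": 0,"twist": 0}])

```text
time: 4.15
eef_pos: [0.5564, -0.2397, 0.124]
tcp_rot: [0.998, 0.063, 0.001, 0.001]
force: [1.8, -0.6, 0.4]
grip_width: 0.0
gripper_force: 0.7
```

Emit:
step_arm(targets=[{"fingers": 0,"tx": -0.01,"ty": 0,"tz": 0,"twist": 0},{"fingers": 0,"tx": -0.01,"ty": 0,"tz": 0,"twist": 0},{"fingers": 0,"tx": -0.01,"ty": 0,"tz": 0,"twist": 0},{"fingers": 0,"tx": -0.01,"ty": 0,"tz": 0,"twist": 0},{"fingers": 0,"tx": -0.01,"ty": 0,"tz": 0,"twist": 0},{"fingers": 0,"tx": 0,"ty": 0,"tz": 0,"twist": 0},{"fingers": 0,"tx": 0,"ty": 0,"tz": 0,"twist": 0},{"fingers": 0,"tx": 0,"ty": 0,"tz": 0,"twist": 0}])

```text
time: 4.82
eef_pos: [0.5171, -0.2441, 0.1223]
tcp_rot: [0.998, 0.063, 0.0, 0.0]
force: [-1.1, -0.2, -0.4]
grip_width: -0.0001
gripper_force: 0.0
```

Emit:
step_arm(targets=[{"fingers": 0,"tx": 0.01,"ty": 0,"tz": -0.02,"twist": 0},{"fingers": 0,"tx": 0,"ty": 0,"tz": -0.04,"twist": 0},{"fingers": 0,"tx": 0,"ty": 0,"tz": -0.05,"twist": 0},{"fingers": 0,"tx": 0,"ty": 0,"tz": -0.05,"twist": 0}])

```text
time: 5.15
eef_pos: [0.5247, -0.2424, 0.2506]
tcp_rot: [0.998, 0.063, -0.001, -0.001]
force: [1.1, -0.6, 0.6]
grip_width: -0.0
gripper_force: 0.0
```

Run:
```python
from h import *
im,d,P=cap("side");print(r.find_in("lap_switch_grip","side")[:2],r.get_obs()["eef_pos"])
a=im[130:250,250:380]
im,d,P=cap("top");C=cloud(P,d);hsv=cv2.cvtColor(im,cv2.COLOR_BGR2HSV)
H,S=hsv[...,0],hsv[...,1]
M=((H<8)|(H>172))&(S>150)&(C[...,2]>.09)&(C[...,2]<.15)&(d>0);M[:,:335]=0;M[:,385:]=0
print(M.sum(),C[M].mean(0) if M.any() else 0)
# clamp
M=(C[...,2]>.096)&(C[...,2]<.112)&(d>0);M[:,:270]=0;M[:,310:]=0;M[:185]=0;M[250:]=0
# remove nut neighbourhood
D=np.hypot(C[...,0]-.5626,C[...,1]-.0208);M&=D>.042
p=(C[M][:,:2]*1000).astype(np.float32);print("clamp",len(p),cv2.minAreaRect(p),p.mean(0))
b=im[185:255,215:315]
cv2.imwrite("pics/c1.png",np.hstack([cv2.resize(a,(390,360),interpolation=cv2.INTER_CUBIC),cv2.resize(b,(400,360),interpolation=cv2.INTER_CUBIC)]))
```

```text
[{'box': [320.0, 143.5, 365.5, 194.8], 'p': 0.58}, {'box': [257.6, 158.3, 276.2, 203.7], 'p': 0.58}] [ 0.52971619 -0.24563342  0.25962003]
98 [ 0.47843094 -0.26206417  0.12648724]
clamp 497 ((531.2820434570312, -31.289363861083984), (27.94565200805664, 139.3646240234375), 67.33477783203125) [531.30365  -31.208233]
```

View pics/c1.png

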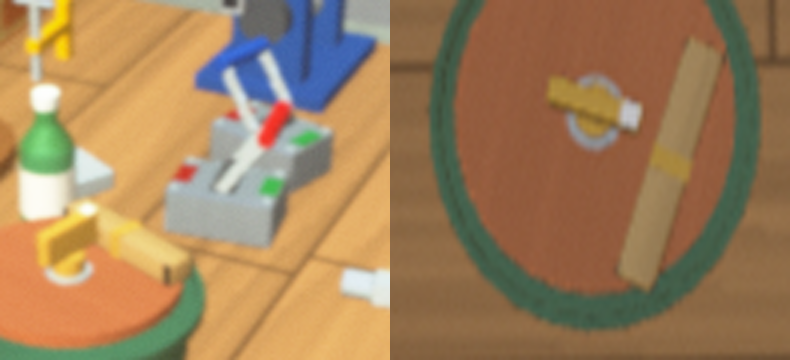

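The lever is over to the green patch, with the red grip now at crop (275,120), and the blue one is unchanged. The clamp is at crop (672,165), and the nut's white-dot end points at its upper half. I'll grasp the clamp off-centre, away from that end.

Emit:
step_arm(targets=[{"fingers": 0.7,"tx": 0.001,"ty": -0.047,"tz": 0,"twist": 0},{"fingers": 0.7,"tx": 0.001,"ty": -0.047,"tz": 0,"twist": 0},{"fingers": 0.7,"tx": 0.001,"ty": -0.047,"tz": 0,"twist": 0},{"fingers": 0.7,"tx": 0.001,"ty": -0.047,"tz": 0,"twist": 0},{"fingers": 0.7,"tx": 0.001,"ty": -0.047,"tz": 0,"twist": 0},{"fingers": 0.7,"tx": 0.001,"ty": -0.047,"tz": 0,"twist": 0},{"fingers": 0.7,"tx": 0,"ty": 0,"tz": 0,"twist": 0.0665},{"fingers": 0.7,"tx": 0,"ty": 0,"tz": 0,"twist": 0.0665},{"fingers": 0.7,"tx": 0,"ty": 0,"tz": 0,"twist": 0.0665},{"fingers": 0.7,"tx": 0,"ty": 0,"tz": 0,"twist": 0.0665},{"fingers": 0.7,"tx": 0,"ty": 0,"tz": 0,"twist": 0.0665},{"fingers": 0.7,"tx": 0,"ty": 0,"tz": 0,"twist": 0}])

```text
time: 6.3
eef_pos: [0.5006, -0.0182, 0.2487]
tcp_rot: [0.98, -0.197, -0.001, -0.0]
force: [0.1, 0.2, -1.1]
grip_width: 0.0598
gripper_force: 0.0
```

Emit:
step_arm(targets=[{"fingers": 0.7,"tx": 0,"ty": 0,"tz": 0,"twist": 0},{"fingers": 0.7,"tx": 0,"ty": 0,"tz": 0,"twist": 0}])

```text
time: 6.47
eef_pos: [0.5009, -0.0185, 0.2494]
tcp_rot: [0.981, -0.196, -0.001, -0.0]
force: [-0.0, 0.3, -0.2]
grip_width: 0.0601
gripper_force: 0.0
```

Emit:
step_arm(targets=[{"fingers": 0.7,"tx": 0.006,"ty": 0,"tz": 0.03,"twist": 0},{"fingers": 0.7,"tx": 0,"ty": 0,"tz": 0.04,"twist": 0},{"fingers": 0.7,"tx": 0,"ty": 0,"tz": 0.04,"twist": 0},{"fingers": 0.7,"tx": 0,"ty": 0,"tz": 0.03,"twist": 0},{"fingers": 0.7,"tx": 0,"ty": 0,"tz": 0.02,"twist": 0},{"fingers": 0.7,"tx": 0,"ty": 0,"tz": 0.01,"twist": 0},{"fingers": 0.7,"tx": 0,"ty": 0,"tz": 0.01,"twist": 0},{"fingers": 0.7,"tx": 0,"ty": 0,"tz": 0,"twist": 0},{"fingers": 0.7,"tx": 0,"ty": 0,"tz": 0,"twist": 0}])

```text
time: 7.22
eef_pos: [0.5063, -0.0206, 0.1068]
tcp_rot: [0.981, -0.196, 0.0, 0.0]
force: [-0.2, -0.2, 0.5]
grip_width: 0.0598
gripper_force: 0.0
```

Emit:
step_arm(targets=[{"fingers": 0.2,"tx": 0,"ty": 0,"tz": 0,"twist": 0},{"fingers": 0.2,"tx": 0,"ty": 0,"tz": 0,"twist": 0},{"fingers": 0.2,"tx": 0,"ty": 0,"tz": 0,"twist": 0},{"fingers": 0.2,"tx": 0,"ty": 0,"tz": 0,"twist": 0},{"fingers": 0.2,"tx": 0,"ty": 0,"tz": 0,"twist": 0},{"fingers": 0.2,"tx": 0,"ty": 0,"tz": 0,"twist": 0},{"fingers": 0.2,"tx": 0,"ty": 0,"tz": 0,"twist": 0},{"fingers": 0.2,"tx": 0,"ty": 0,"tz": 0,"twist": 0}], grip_force=40)

```text
time: 7.88
eef_pos: [0.5069, -0.0207, 0.1077]
tcp_rot: [0.98, -0.197, 0.001, 0.0]
force: [-0.1, 0.4, 6.4]
grip_width: 0.027
gripper_force: 41.1
```

Emit:
step_arm(targets=[{"fingers": 0.2,"tx": 0,"ty": 0,"tz": -0.01,"twist": 0},{"fingers": 0.2,"tx": 0,"ty": 0,"tz": -0.02,"twist": 0},{"fingers": 0.2,"tx": 0,"ty": 0,"tz": -0.03,"twist": 0},{"fingers": 0.2,"tx": 0,"ty": 0,"tz": -0.03,"twist": 0},{"fingers": 0.2,"tx": 0,"ty": 0,"tz": -0.03,"twist": 0},{"fingers": 0.2,"tx": 0,"ty": 0,"tz": -0.03,"twist": 0},{"fingers": 0.2,"tx": 0,"ty": 0,"tz": 0,"twist": 0},{"fingers": 0.2,"tx": 0,"ty": 0,"tz": 0,"twist": 0}])

```text
time: 8.55
eef_pos: [0.5064, -0.0206, 0.2277]
tcp_rot: [0.98, -0.197, 0.002, 0.0]
force: [-1.4, -0.5, -0.9]
grip_width: 0.0272
gripper_force: 40.4
```

Run:
```python
from h import *
print(r.get_obs()["eef_pos"])
im,d,P=cap("side");cv2.imwrite("pics/s2.png",cv2.resize(im[90:280,200:400],(600,570),interpolation=cv2.INTER_CUBIC))
im,d,P=cap("top");C=cloud(P,d)
M=(C[...,2]>.124)&(C[...,2]<.14)&(d>0);M[:,:245]=0;M[:,285:]=0;M[:195]=0;M[220:]=0
p=(C[M][:,:2]*1000).astype(np.float32);print("nut",len(p),cv2.minAreaRect(p))
```

```text
[ 0.5064125  -0.02060638  0.22772456]
nut 14 ((560.6710205078125, 36.9306640625), (38.09412384033203, 12.867814064025879), 52.047584533691406)
```

View pics/s2.png

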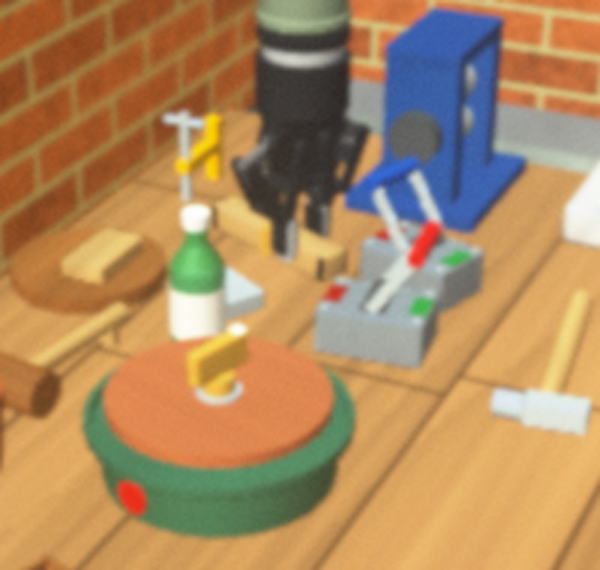

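The clamp is held level in the gripper at crop (285,240). The nut's bar stands undisturbed at (220,360), and red is OFF, blue ON. Next is the tray.

Emit:
step_arm(targets=[{"fingers": 0.2,"tx": 0,"ty": 0,"tz": 0,"twist": -0.042},{"fingers": 0.2,"tx": -0.0072,"ty": -0.0205,"tz": 0,"twist": -0.042},{"fingers": 0.2,"tx": -0.0144,"ty": -0.041,"tz": 0,"twist": 0},{"fingers": 0.2,"tx": -0.0144,"ty": -0.041,"tz": 0,"twist": 0},{"fingers": 0.2,"tx": -0.0144,"ty": -0.041,"tz": 0,"twist": 0},{"fingers": 0.2,"tx": -0.0144,"ty": -0.041,"tz": 0,"twist": 0},{"fingers": 0.2,"tx": -0.0144,"ty": -0.041,"tz": 0,"twist": 0},{"fingers": 0.2,"tx": -0.0144,"ty": -0.041,"tz": 0,"twist": 0},{"fingers": 0.2,"tx": -0.0144,"ty": -0.041,"tz": 0,"twist": 0},{"fingers": 0.2,"tx": -0.0144,"ty": -0.041,"tz": 0,"twist": 0},{"fingers": 0.2,"tx": -0.0144,"ty": -0.041,"tz": 0,"twist": 0},{"fingers": 0.2,"tx": -0.0072,"ty": -0.0205,"tz": 0,"twist": 0}])

```text
time: 9.65
eef_pos: [0.479, 0.3293, 0.2235]
tcp_rot: [0.991, -0.13, -0.002, 0.0]
force: [-0.1, -0.0, -1.5]
grip_width: 0.0271
gripper_force: 40.4
```

Emit:
step_arm(targets=[{"fingers": 0.2,"tx": 0,"ty": 0,"tz": 0,"twist": 0},{"fingers": 0.2,"tx": 0,"ty": 0,"tz": 0.04,"twist": 0},{"fingers": 0.2,"tx": 0,"ty": 0,"tz": 0.04,"twist": 0},{"fingers": 0.2,"tx": 0,"ty": 0,"tz": 0.04,"twist": 0},{"fingers": 0.2,"tx": 0,"ty": 0,"tz": 0,"twist": 0},{"fingers": 0.2,"tx": 0,"ty": 0,"tz": 0,"twist": 0}])

```text
time: 10.15
eef_pos: [0.4786, 0.3241, 0.1268]
tcp_rot: [0.991, -0.132, -0.004, 0.003]
force: [-0.2, -0.0, 0.3]
grip_width: 0.0269
gripper_force: 40.3
```

Run:
```python
from h import *
print(r.get_obs()["eef_pos"])
im,d,P=cap("side");cv2.imwrite("pics/s3.png",cv2.resize(im[190:390,140:340],(600,600),interpolation=cv2.INTER_CUBIC))
```

```text
[0.47857231 0.32413806 0.1267566 ]
```

View pics/s3.png

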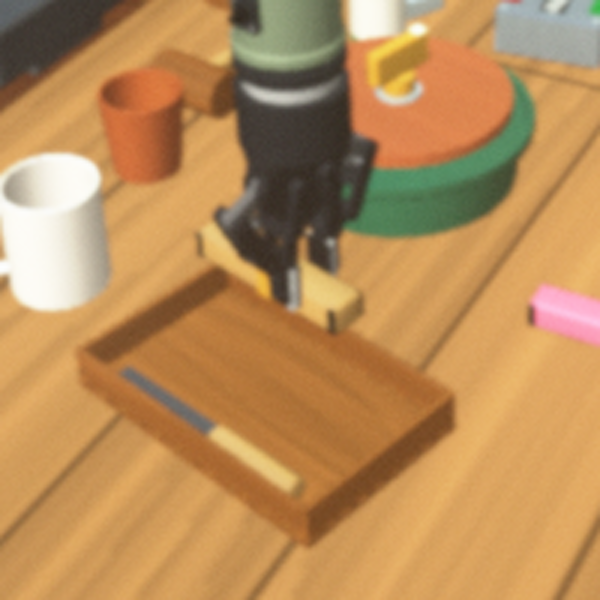

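The clamp hangs level above the tray's free side at crop (290,280), with the file clear at (215,430).

Emit:
step_arm(targets=[{"fingers": 0.2,"tx": 0.002,"ty": -0.002,"tz": 0.03,"twist": 0},{"fingers": 0.2,"tx": 0,"ty": 0,"tz": 0.03,"twist": 0},{"fingers": 0.2,"tx": 0,"ty": 0,"tz": 0.02,"twist": 0},{"fingers": 0.2,"tx": 0,"ty": 0,"tz": 0.02,"twist": 0},{"fingers": 0.2,"tx": 0,"ty": 0,"tz": 0.006,"twist": 0},{"fingers": 0.2,"tx": 0,"ty": 0,"tz": 0,"twist": 0},{"fingers": 0.2,"tx": 0,"ty": 0,"tz": 0,"twist": 0}])

```text
time: 10.78
eef_pos: [0.4848, 0.3279, 0.0475]
tcp_rot: [0.991, -0.132, 0.001, -0.001]
force: [-0.3, 0.5, -1.0]
grip_width: 0.0274
gripper_force: 40.3
```

Emit:
step_arm(targets=[{"fingers": 0.2,"tx": 0,"ty": 0,"tz": 0.003,"twist": 0},{"fingers": 0.2,"tx": 0,"ty": 0,"tz": 0.003,"twist": 0},{"fingers": 0.2,"tx": 0,"ty": 0,"tz": 0,"twist": 0}])

```text
time: 11.03
eef_pos: [0.4837, 0.3276, 0.0414]
tcp_rot: [0.991, -0.132, 0.001, -0.0]
force: [0.9, 0.1, -1.1]
grip_width: 0.0273
gripper_force: 40.3
```

Emit:
step_arm(targets=[{"fingers": 0.2,"tx": 0,"ty": 0,"tz": 0.003,"twist": 0},{"fingers": 0.2,"tx": 0,"ty": 0,"tz": 0.003,"twist": 0},{"fingers": 0.2,"tx": 0,"ty": 0,"tz": 0.002,"twist": 0},{"fingers": 0.2,"tx": 0,"ty": 0,"tz": 0,"twist": 0}])

```text
time: 11.37
eef_pos: [0.4827, 0.3272, 0.0337]
tcp_rot: [0.991, -0.132, -0.0, 0.0]
force: [-0.4, -0.7, -0.9]
grip_width: 0.0273
gripper_force: 40.3
```

Emit:
step_arm(targets=[{"fingers": 0.2,"tx": 0,"ty": 0,"tz": 0.002,"twist": 0},{"fingers": 0.2,"tx": 0,"ty": 0,"tz": 0.002,"twist": 0},{"fingers": 0.2,"tx": 0,"ty": 0,"tz": 0,"twist": 0}])

```text
time: 11.62
eef_pos: [0.4833, 0.3275, 0.0328]
tcp_rot: [0.991, -0.132, -0.0, 0.0]
force: [-4.4, -2.7, 10.1]
grip_width: 0.027
gripper_force: 41.6
```

Emit:
step_arm(targets=[{"fingers": 0.4,"tx": 0,"ty": 0,"tz": 0,"twist": 0},{"fingers": 0.5,"tx": 0,"ty": 0,"tz": 0,"twist": 0},{"fingers": 0.6,"tx": 0,"ty": 0,"tz": 0,"twist": 0},{"fingers": 0.6,"tx": 0,"ty": 0,"tz": 0,"twist": 0},{"fingers": 0.6,"tx": 0,"ty": 0,"tz": -0.01,"twist": 0},{"fingers": 0.6,"tx": 0,"ty": 0,"tz": -0.03,"twist": 0},{"fingers": 0.6,"tx": 0,"ty": 0,"tz": -0.05,"twist": 0},{"fingers": 0.6,"tx": 0,"ty": 0,"tz": -0.05,"twist": 0},{"fingers": 0.6,"tx": 0,"ty": 0,"tz": -0.05,"twist": 0},{"fingers": 0.6,"tx": 0,"ty": 0,"tz": -0.05,"twist": 0},{"fingers": 0.6,"tx": 0,"ty": 0,"tz": 0,"twist": 0},{"fingers": 0.6,"tx": 0,"ty": 0,"tz": 0,"twist": 0}])

```text
time: 12.62
eef_pos: [0.4854, 0.3285, 0.2279]
tcp_rot: [0.991, -0.132, 0.004, -0.002]
force: [0.7, -0.9, -1.1]
grip_width: 0.0512
gripper_force: 0.0
```

Run:
```python
from h import *
print(r.get_obs()["eef_pos"],r.get_obs()["tcp_rot"])
im,d,P=cap("side");cv2.imwrite("pics/s4.png",cv2.resize(im[190:390,140:340],(600,600),interpolation=cv2.INTER_CUBIC))
im,d,P=cap("top");C=cloud(P,d)
M=(C[...,2]>.124)&(C[...,2]<.14)&(d>0);M[:,:245]=0;M[:,285:]=0;M[:195]=0;M[220:]=0
p=(C[M][:,:2]*1000).astype(np.float32);print("nut",len(p),cv2.minAreaRect(p))
```

```text
[0.48543521 0.32851558 0.2278969 ] [ 0.99129353 -0.13159196  0.00380798 -0.00249052]
nut 120 ((562.3120727539062, 20.58022689819336), (65.09627532958984, 14.291996955871582), 74.30892944335938)
```

View pics/s4.png

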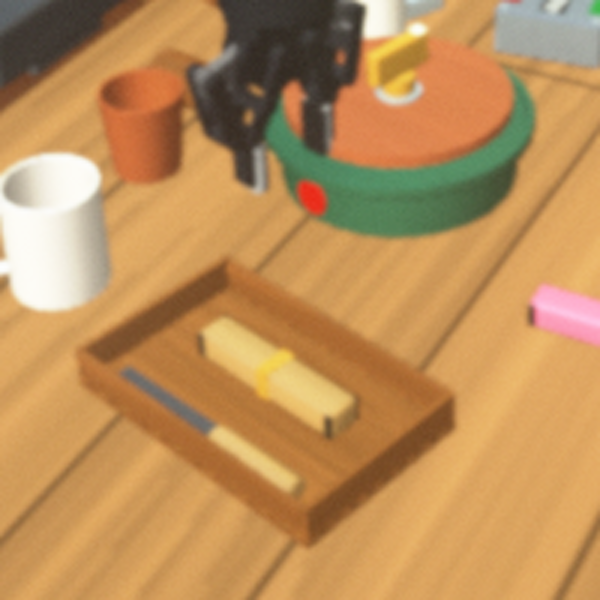

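The clamp lies flat in the tray beside the file, at crop (275,375). The nut's bar is at (400,60), with its angle still 74°. Now the nut.

Emit:
step_arm(targets=[{"fingers": 0.6,"tx": 0.0215,"ty": 0.0385,"tz": 0,"twist": 0},{"fingers": 0.6,"tx": 0.0215,"ty": 0.0385,"tz": 0,"twist": 0},{"fingers": 0.6,"tx": 0.0215,"ty": 0.0385,"tz": 0,"twist": 0},{"fingers": 0.6,"tx": 0.0215,"ty": 0.0385,"tz": 0,"twist": 0},{"fingers": 0.6,"tx": 0.0215,"ty": 0.0385,"tz": 0,"twist": 0},{"fingers": 0.6,"tx": 0.0215,"ty": 0.0385,"tz": 0,"twist": 0},{"fingers": 0.6,"tx": 0.0215,"ty": 0.0385,"tz": 0,"twist": 0},{"fingers": 0.6,"tx": 0.0215,"ty": 0.0385,"tz": 0,"twist": 0},{"fingers": 0.6,"tx": 0.0215,"ty": 0.0385,"tz": 0,"twist": 0},{"fingers": 0.6,"tx": 0,"ty": 0,"tz": 0,"twist": -0.0707},{"fingers": 0.6,"tx": 0,"ty": 0,"tz": 0,"twist": -0.0707},{"fingers": 0.6,"tx": 0,"ty": 0,"tz": 0,"twist": -0.0707}])

```text
time: 13.72
eef_pos: [0.5587, 0.0184, 0.22]
tcp_rot: [0.999, 0.036, -0.003, -0.001]
force: [-0.6, 1.2, -0.6]
grip_width: 0.0514
gripper_force: 0.0
```

Emit:
step_arm(targets=[{"fingers": 0.6,"tx": 0,"ty": 0,"tz": 0,"twist": -0.0707},{"fingers": 0.6,"tx": 0,"ty": 0,"tz": 0,"twist": -0.0707},{"fingers": 0.6,"tx": 0,"ty": 0,"tz": 0,"twist": -0.0707},{"fingers": 0.6,"tx": 0,"ty": 0,"tz": 0,"twist": -0.0707},{"fingers": 0.6,"tx": 0,"ty": 0,"tz": 0,"twist": -0.0707},{"fingers": 0.6,"tx": 0,"ty": 0,"tz": 0,"twist": -0.0707},{"fingers": 0.6,"tx": 0,"ty": 0,"tz": 0,"twist": -0.0707},{"fingers": 0.6,"tx": 0,"ty": 0,"tz": 0,"twist": -0.0707},{"fingers": 0.6,"tx": 0,"ty": 0,"tz": 0,"twist": -0.0707},{"fingers": 0.6,"tx": 0,"ty": 0,"tz": 0,"twist": -0.0707},{"fingers": 0.6,"tx": 0,"ty": 0,"tz": 0,"twist": -0.0707},{"fingers": 0.6,"tx": 0,"ty": 0,"tz": 0,"twist": 0}])

```text
time: 14.72
eef_pos: [0.5586, 0.0196, 0.2203]
tcp_rot: [0.798, 0.602, -0.002, -0.002]
force: [0.2, -0.1, -0.1]
grip_width: 0.0508
gripper_force: 0.0
```

Emit:
step_arm(targets=[{"fingers": 0.6,"tx": 0,"ty": 0,"tz": 0,"twist": 0},{"fingers": 0.6,"tx": 0,"ty": 0,"tz": 0,"twist": 0},{"fingers": 0.6,"tx": 0,"ty": 0,"tz": 0,"twist": 0}])

```text
time: 14.97
eef_pos: [0.5598, 0.0195, 0.2223]
tcp_rot: [0.799, 0.601, -0.001, -0.001]
force: [-0.5, -0.1, 0.3]
grip_width: 0.0513
gripper_force: 0.0
```

Emit:
step_arm(targets=[{"fingers": 0.6,"tx": 0.0024,"ty": 0.003,"tz": 0.03,"twist": 0},{"fingers": 0.6,"tx": 0,"ty": 0,"tz": 0.04,"twist": 0},{"fingers": 0.6,"tx": 0,"ty": 0,"tz": 0.03,"twist": 0},{"fingers": 0.6,"tx": 0,"ty": 0,"tz": 0.015,"twist": 0},{"fingers": 0.6,"tx": 0,"ty": 0,"tz": 0.01,"twist": 0},{"fingers": 0.6,"tx": 0,"ty": 0,"tz": 0,"twist": 0},{"fingers": 0.6,"tx": 0,"ty": 0,"tz": 0,"twist": 0}])

```text
time: 15.55
eef_pos: [0.5638, 0.0205, 0.1238]
tcp_rot: [0.799, 0.601, 0.0, 0.0]
force: [0.2, -0.2, 0.7]
grip_width: 0.051
gripper_force: 0.0
```

Emit:
step_arm(targets=[{"fingers": 0.05,"tx": 0,"ty": 0,"tz": 0,"twist": 0},{"fingers": 0.05,"tx": 0,"ty": 0,"tz": 0,"twist": 0},{"fingers": 0.05,"tx": 0,"ty": 0,"tz": 0,"twist": 0},{"fingers": 0.05,"tx": 0,"ty": 0,"tz": 0,"twist": 0},{"fingers": 0.05,"tx": 0,"ty": 0,"tz": 0,"twist": 0},{"fingers": 0.05,"tx": 0,"ty": 0,"tz": 0,"twist": 0},{"fingers": 0.05,"tx": 0,"ty": 0,"tz": 0,"twist": 0},{"fingers": 0.05,"tx": 0,"ty": 0,"tz": 0,"twist": 0}], grip_force=60)

```text
time: 16.22
eef_pos: [0.5632, 0.0207, 0.1248]
tcp_rot: [0.799, 0.602, 0.0, 0.0]
force: [-3.9, -0.4, 5.5]
grip_width: 0.0129
gripper_force: 60.0
```

```bash
python3 -c "
from h import *
o=r.get_obs();print(o['force'],o['moment'],o['q'],o['gripper_force'])"
```

```text
[-3.89228778 -0.39245537  5.49539946] [0.11230355 0.60312623 0.09867932] [-1.16766908e-01  3.16468354e-01  1.68311853e+00  8.30671166e-05
  1.14151255e+00  1.62841654e-01] 60.020577907562256
```

Emit:
step_arm(targets=[{"fingers": 0.05,"tx": 0,"ty": 0,"tz": 0,"twist": -0.03},{"fingers": 0.05,"tx": 0,"ty": 0,"tz": 0,"twist": -0.03},{"fingers": 0.05,"tx": 0,"ty": 0,"tz": 0,"twist": 0}])

```text
time: 16.47
eef_pos: [0.5634, 0.0214, 0.1249]
tcp_rot: [0.771, 0.637, 0.001, -0.001]
force: [-2.6, 0.7, 6.5]
grip_width: 0.0129
gripper_force: 90.8
```

```bash
python3 -c "
from h import *
o=r.get_obs();print(o['force'],o['moment'],np.degrees(2*np.arctan2(o['tcp_rot'][1],o['tcp_rot'][0])))"
```

```text
[-2.59972512  0.7276545   6.519955  ] [ 0.4865434   0.45598623 -1.44665549] 79.12886686098918
```

CCW gives a 1.45 N m reaction, far above 0.2, so that is the hard stop. I'll try clockwise.

Emit:
step_arm(targets=[{"fingers": 0.05,"tx": 0,"ty": 0,"tz": 0,"twist": 0.03},{"fingers": 0.05,"tx": 0,"ty": 0,"tz": 0,"twist": 0.03},{"fingers": 0.05,"tx": 0,"ty": 0,"tz": 0,"twist": 0.04},{"fingers": 0.05,"tx": 0,"ty": 0,"tz": 0,"twist": 0.04},{"fingers": 0.05,"tx": 0,"ty": 0,"tz": 0,"twist": 0.04},{"fingers": 0.05,"tx": 0,"ty": 0,"tz": 0,"twist": 0}])

```text
time: 16.97
eef_pos: [0.5632, 0.021, 0.1248]
tcp_rot: [0.852, 0.523, 0.0, -0.0]
force: [-3.4, 0.7, 6.6]
grip_width: 0.0127
gripper_force: 60.4
```

```bash
python3 -c "
from h import *
o=r.get_obs();print(o['force'],o['moment'],np.degrees(2*np.arctan2(o['tcp_rot'][1],o['tcp_rot'][0])))"
```

```text
[-3.42135114  0.66146013  6.60088764] [ 0.18860417  0.52206311 -0.12534673] 63.039647015866784
```

Clockwise it turns freely, so this is a left-hand thread. I'll turn about 115° in all.

Emit:
step_arm(targets=[{"fingers": 0.05,"tx": 0,"ty": 0,"tz": 0,"twist": 0.06},{"fingers": 0.05,"tx": 0,"ty": 0,"tz": 0,"twist": 0.06},{"fingers": 0.05,"tx": 0,"ty": 0,"tz": 0,"twist": 0.06},{"fingers": 0.05,"tx": 0,"ty": 0,"tz": 0,"twist": 0.06},{"fingers": 0.05,"tx": 0,"ty": 0,"tz": 0,"twist": 0.06},{"fingers": 0.05,"tx": 0,"ty": 0,"tz": 0,"twist": 0.06},{"fingers": 0.05,"tx": 0,"ty": 0,"tz": 0,"twist": 0.06},{"fingers": 0.05,"tx": 0,"ty": 0,"tz": 0,"twist": 0.06},{"fingers": 0.05,"tx": 0,"ty": 0,"tz": 0,"twist": 0.06},{"fingers": 0.05,"tx": 0,"ty": 0,"tz": 0,"twist": 0.06}])

```text
time: 17.8
eef_pos: [0.5629, 0.0215, 0.1247]
tcp_rot: [0.997, 0.078, -0.0, -0.001]
force: [-4.0, 2.6, 6.5]
grip_width: 0.0131
gripper_force: 60.1
```

Emit:
step_arm(targets=[{"fingers": 0.05,"tx": 0,"ty": 0,"tz": 0,"twist": 0.06},{"fingers": 0.05,"tx": 0,"ty": 0,"tz": 0,"twist": 0.06},{"fingers": 0.05,"tx": 0,"ty": 0,"tz": 0,"twist": 0.06},{"fingers": 0.05,"tx": 0,"ty": 0,"tz": 0,"twist": 0.06},{"fingers": 0.05,"tx": 0,"ty": 0,"tz": 0,"twist": 0.06},{"fingers": 0.05,"tx": 0,"ty": 0,"tz": 0,"twist": 0.06},{"fingers": 0.05,"tx": 0,"ty": 0,"tz": 0,"twist": 0.06},{"fingers": 0.05,"tx": 0,"ty": 0,"tz": 0,"twist": 0.06},{"fingers": 0.05,"tx": 0,"ty": 0,"tz": 0,"twist": 0.06},{"fingers": 0.05,"tx": 0,"ty": 0,"tz": 0,"twist": 0}])

```text
time: 18.63
eef_pos: [0.563, 0.0219, 0.1248]
tcp_rot: [0.941, -0.339, -0.0, -0.001]
force: [-3.9, 2.8, 6.1]
grip_width: 0.0128
gripper_force: 60.4
```

Emit:
step_arm(targets=[{"fingers": 0.4,"tx": 0,"ty": 0,"tz": 0,"twist": 0},{"fingers": 0.6,"tx": 0,"ty": 0,"tz": 0,"twist": 0},{"fingers": 0.6,"tx": 0,"ty": 0,"tz": 0,"twist": 0},{"fingers": 0.6,"tx": 0,"ty": 0,"tz": 0,"twist": 0},{"fingers": 0.6,"tx": 0,"ty": 0,"tz": -0.02,"twist": 0},{"fingers": 0.6,"tx": 0,"ty": 0,"tz": -0.04,"twist": 0},{"fingers": 0.6,"tx": 0,"ty": 0,"tz": -0.05,"twist": 0},{"fingers": 0.6,"tx": 0,"ty": 0,"tz": -0.05,"twist": 0},{"fingers": 0.6,"tx": 0,"ty": 0,"tz": -0.02,"twist": 0}])

```text
time: 19.38
eef_pos: [0.566, 0.0201, 0.2737]
tcp_rot: [0.941, -0.338, 0.005, -0.001]
force: [0.9, 0.1, 0.9]
grip_width: 0.0509
gripper_force: 0.0
```

Emit:
step_arm(targets=[{"fingers": 0.6,"tx": 0.0265,"ty": 0.032,"tz": 0,"twist": 0},{"fingers": 0.6,"tx": 0.0265,"ty": 0.032,"tz": 0,"twist": 0},{"fingers": 0.6,"tx": 0.0265,"ty": 0.032,"tz": 0,"twist": 0},{"fingers": 0.6,"tx": 0.0265,"ty": 0.032,"tz": 0,"twist": 0},{"fingers": 0.6,"tx": 0.0265,"ty": 0.032,"tz": 0,"twist": 0},{"fingers": 0.6,"tx": 0.0265,"ty": 0.032,"tz": 0,"twist": 0},{"fingers": 0.6,"tx": 0,"ty": 0,"tz": 0,"twist": 0},{"fingers": 0.6,"tx": 0,"ty": 0,"tz": 0,"twist": 0}])

```text
time: 20.05
eef_pos: [0.5634, -0.1809, 0.2667]
tcp_rot: [0.941, -0.339, -0.0, -0.0]
force: [-1.2, 0.3, 0.8]
grip_width: 0.0511
gripper_force: 0.0
```

Run:
```python
from h import *
im,d,P=cap("side");im2,d,P=cap("top");C=cloud(P,d)
M=(C[...,2]>.124)&(C[...,2]<.14)&(d>0);M[:,:245]=0;M[:,285:]=0;M[:190]=0;M[225:]=0
p=(C[M][:,:2]*1000).astype(np.float32);print("nut",len(p),cv2.minAreaRect(p))
cv2.imwrite("pics/f.png",np.hstack([cv2.resize(im[130:385,120:420],(400,340)),cv2.resize(im2[110:320,115:345],(400,340))]))
```

```text
nut 118 ((561.7776489257812, 20.871318817138672), (14.099757194519043, 65.03944396972656), 49.770015716552734)
```

View pics/f.png

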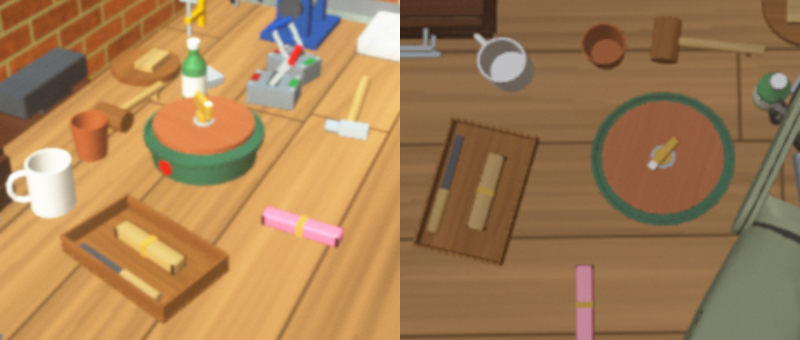

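The nut has turned 114° clockwise: its bar went from 74° to -40° and the white dot is now at (652,166). The clamp is in the tray, the red lever is OFF, and the other things are where they were.

```bash
python3 -c "
from cell import r
print(r.hand_in())"
```

```text
the job is handed in; nothing more can be done
None
```

The job is handed in: the red lap isolator is OFF with the blue fan one left ON, the ring clamp is laid flat in the tray beside the file, and the wing nut (left-hand thread) is slackened about 114° clockwise, at about 20 s on the robot's clock.

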